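# Load the thick dowel into the drilling jig and close its guard

## Robot

A 6-joint arm with a two-finger parallel gripper is mounted at the origin on the work surface. World frame = base frame: x ahead of the robot, y to its left, z up, the work surface at z = 0. Lengths are in mm, angles in rad, forces in N, time in s.
With the tool pointing down it reaches from about 400 to 825 mm from the base axis. Payload 7 kg.
Tool frame: the origin (TCP) lies on the front face of the gripper's body, between the roots of the fingers; the fingertips stand 73 mm ahead of it and the grasp point (between the pads) lies 54 mm ahead of it; z points along the fingers, y is the line along which they close (so a half turn about z gives the same grasp; the last joint's range is limited). The gripper opens to 85 mm and grips with 20 to 120 N. Pads are 22 mm wide; open, the fingers measure 114 mm over their backs; the gripper's body (76 mm by 85 mm) begins 54 mm behind the grasp point. The pads swing forward as they close: fully open they stand 13 mm farther back than shut.
Start: joints at [-0.945, 0.359, 0.012, 0, -1.224, -0.288], TCP at [223.676, -636.839, 303.902] pointing down, gripper open.
Joint ranges: [-3.07, 3.07], [-1.43, 2.12], [-1.02, 1.25], [-3.03, 1.67], [-3.05, -0], [-3.03, 3.03]. Speed limits (rad/s): [2.39, 2.39, 3.01, 3.14, 3.14, 3.14].

## Interface

Orientations are given as a rotation vector (axis times angle).
In Python, from bench import r gives the robot as it stands.
- The arm moves only by the shell command python3 -m inch 'ROWS' [FORCE]. ROWS is text: rows parted by semicolons, each of 5 numbers parted by spaces: the shift along the tool's x, y, z in cm, then the turn about the tool's z in rad, then the opening, from 0 (shut) to 1 (fully open). In form: dx dy dz yaw hand; .... A call has 1 to 12 rows; each row is the pose to reach, as a shift and turn from the pose commanded when the call began, along the tool's axes at that moment; what a row does not reach only later rows make up. A row lasts 1/10 s, in which the tool goes at most 50 mm and 8.59 degrees, less where a joint would pass 70% of its speed; a pose out of reach is approached as far as the arm can. A call with a gripper value outside its range is refused whole. The fingers move at their own pace and stop on an object; FORCE is the grip in N (left out, the last holds). Time passes only in rows, so rows that repeat a pose let the fingers close. It gives the time, the measured TCP pose, the force, the opening and the grip force at its end, in the units of the state.
- r.get_state(): the state, without advancing time (a new reading comes with each control period).
- r.grab_frame(name): name is "scene" or "top" or "wrist"; returns (picture, depth): 480x640x3 uint8, red, green, blue; 480x640 float32, mm along the optical axis (not along the pixel's ray), 0 where there is no reading.
- r.camera_info(name): a dict with "fx", "fy", "cx", "cy" (pixels), "extrinsics" (4x4, takes a point from world to camera coordinates); the wrist camera has in their place "hand_eye" (4x4, takes a point from camera to tool coordinates, whose origin is the TCP and whose axes are the flange's). Camera axes: x right, y up, looking along -z (the intrinsics and any distortion apply to the point x, -y, -z); pixel columns grow to the right and rows downward; lengths in mm; the calibration is good to about 2 mm. A picture is of the moment at which its call begins: read the wrist's pose just before it. camera_info takes no time and is no camera call.
- r.finish_job(): hands the job in; it is judged then, once.
The state is a dict: "clock": time; "qpos": joint angles; "qd": joint speeds; "effort": joint torques, N m; "position": TCP position; "tool_rot": TCP orientation; "wrist_force": force on the tool from outside, world axes, zero at the start; "wrist_torque": the same for the moment, N m; "grip_width": finger opening in mm; "grasp_force": force on a finger pad.
Only numpy, scipy, OpenCV 4.12 (cv2) and the standard library are available. Lean on these libraries where they do the work, as an engineer would, in place of code of your own. Each camera call takes 0.05 s, during which the arm holds its last target. There are 200 camera calls.

## Task

Fetch the thick round dowel, which lies tight along a wall of the blue offcut bin, and lay it in the two V rests of the drilling jig, pushed fully home against the end stop without ramming it. Then, with the dowel in place, lower the jig's hinged clear guard gently all the way down onto its posts, without letting it drop. Leave the other offcuts in the bin and do not disturb the tape roll, the spool and the scissors lying on the table.

Things in the scene. Friction and masses are not known exactly. Their poses are not given: they have to be found in the camera images.
- dowel_center (a point): middle of the target: plain round birch dowel, 32 mm diameter, 130 mm long, x along its axis (it may have rolled about x). It starts lying on the bin floor along the bin's x axis, only about 3 mm from the bin's +y or -y wall (either one): too little for a finger, so it must first be rolled or pushed off the wall to be grasped from above
- dowel: the same target dowel; this origin is on its surface (on the underside as it starts) and turns as it rolls, so use point dowel_center instead
- square_bar: square wooden bar 130 x 30 x 30 mm, not wanted, lying along the other one of these two walls of the bin; origin at the centre of its underside, x along it; stays in the bin
- bin_spool: wooden thread spool standing in the middle of the bin, 40 mm diameter, 45 mm high, origin at centre of its underside; stays in the bin
- bin_wheel: wooden wheel lying flat in the middle of the bin, 48 mm diameter, 20 mm high, origin at centre of its underside; stays in the bin
- bin: fixed blue open bin, outside 200 (x) x 250 (y) x 55 mm high, walls and floor 5 mm thick, origin at the centre of its underside
- jig: fixed drilling jig: plywood base 225 (x) x 150 (y) x 12 mm, origin centre of underside. Two 90 degree V rests (18 mm long, 42 mm wide, V bottom 16, top edges 37 mm above table) at x = -43 and +43 mm hold the dowel along x; 68 mm between them is free for fingers. End stop: plate 60 mm wide, face at x = +65 mm, top 58 mm above table. Two guard posts 72 mm high at x = -90, y = +-60 mm
- rest (a point): where the dowel's middle lies when it is seated in both V rests and home against the end stop: jig x = 0, y = 0, 38.6 mm above the table; x along the rests towards the stop
- guard (a joint): angle of the clear hinged guard: 0 = down on its posts, about 1.57 = upright, 1.9 = fully back. It stands by friction when about upright; lower down it falls unless held
- guard_bar (a point): centre of the guard's steel grip bar: 12 mm diameter, 90 mm long, parallel to the hinge (jig y), 190 mm from the hinge axis in the plane of the guard, with a 34 mm wide gap between bar and guard frame
- guard_hinge (a point): centre of the guard's hinge axis, at jig x = +85 mm, 76 mm above the table; the axis runs along jig y; guard (frame 8 mm thick, 128 mm wide) extends from it towards jig -x when down
- tape_roll: roll of yellow tape lying on the table, 90 mm diameter, 24 mm high, origin at centre of its underside; not to be disturbed
- spool: wooden thread spool on the table near the robot, 40 mm diameter, 45 mm high; not to be disturbed
- scissors: scissors with red handles lying on the table; not to be disturbed
Mind the look-alikes: they are no part of the job. What is shaped like the bin_wheel but green is not meant.

How it is judged:
By the outcome, as a careful person would: the job done as asked, in the order asked, and still so for the second after the job is handed in, with the robot touching nothing.
It also fails if it takes over 72 s, if anything falls off the work surface, if the arm or the gripper's body presses on something with over 40 N, if the wrist force passes 120 N, or if a joint passes its speed limit or range.

## Working session

There is one attempt and no reset: what is moved stays moved. The work goes in short steps, Python scripts to look and compute and a shell command to move; the robot and the scene stay as the last step left them, time stands still between calls to the robot, and variables do not carry over. Pictures are saved under pics/ and viewed, at most 10 in all, crops included, and the job is handed in when it is done.

```bash
mkdir -p pics; ls; cat > h.py <<'E'
import numpy as np, cv2
from scipy.spatial.transform import Rotation as R
from bench import r
def cam(name, st=None):
    c=r.camera_info(name)
    if 'extrinsics' in c: T=np.linalg.inv(np.array(c['extrinsics']))
    else:
        st=st or r.get_state(); W=np.eye(4); W[:3,:3]=R.from_rotvec(st['tool_rot']).as_matrix(); W[:3,3]=st['position']
        T=W@np.array(c['hand_eye'])
    return c,T
def pt(c,T,u,v,d):   # pixel + depth -> world
    p=np.array([(u-c['cx'])/c['fx']*d, -(v-c['cy'])/c['fy']*d, -d,1]); return (T@p)[:3]
def ray(c,T,u,v):
    o=T[:3,3]; return o, pt(c,T,u,v,1.)-o
def onz(c,T,u,v,z):
    o,d=ray(c,T,u,v); return o+d*(z-o[2])/d[2]
def tri(a,b):
    A=np.zeros((3,3));B=np.zeros(3)
    for o,d in (a,b):
        d=d/np.linalg.norm(d);P=np.eye(3)-np.outer(d,d);A+=P;B+=P@o
    return np.linalg.solve(A,B)
def grab(name):
    st=r.get_state(); p,d=r.grab_frame(name); c,T=cam(name,st)
    return p,d,c,T
def save(fn,p): cv2.imwrite(fn,cv2.cvtColor(p,cv2.COLOR_RGB2BGR))
E
python3 - <<'E'
from h import *
for n in('top','scene'):
    p,d,c,T=grab(n); save(f'pics/{n}0.png',p); np.savez(f'{n}0.npz',p=p,d=d,T=T,c=[c['fx'],c['fy'],c['cx'],c['cy']]); print({k:v for k,v in c.items()},T[:3,3])
print(r.camera_info('wrist')); print(r.get_state())
E
```

```text
pics
{'fx': 479.88044522095385, 'fy': 479.88044522095385, 'cx': 317.49124168057364, 'cy': 239.14261546874576, 'extrinsics': array([[-6.09356431e-04, -9.99939934e-01, -1.09433252e-02,
         2.46738476e+01],
       [ 9.80439484e-01, -2.75126571e-03,  1.96801549e-01,
        -5.56047585e+02],
       [-1.96819836e-01, -1.06093458e-02,  9.80382269e-01,
        -1.04280861e+03],
       [ 0.00000000e+00,  0.00000000e+00,  0.00000000e+00,
         1.00000000e+00]])} [ 339.9406224    12.07901369 1132.05211528]
{'fx': 448.83239948179767, 'fy': 448.83239948179767, 'cx': 314.00010646268794, 'cy': 241.41216493934027, 'extrinsics': array([[ 7.06318373e-01,  7.07682550e-01,  1.73137215e-02,
        -3.99536670e+02],
       [-4.48367917e-01,  4.28309321e-01,  7.84549129e-01,
         1.85098840e+02],
       [ 5.47796100e-01, -5.61904382e-01,  6.19824894e-01,
        -1.24143450e+03],
       [ 0.00000000e+00,  0.00000000e+00,  0.00000000e+00,
         1.00000000e+00]])} [1045.24545231 -494.10191656  631.17034292]
{'fx': 347.14583495606706, 'fy': 347.14583495606706, 'cx': 315.8961309163449, 'cy': 2
[... 354 characters left out ...]
1.00000000e+00]])}
{'clock': 0.1, 'qpos': array([-9.44908078e-01,  3.59291623e-01,  1.11785038e-02, -2.88642217e-04,
       -1.22411254e+00, -2.88119640e-01]), 'qd': array([-0.00077206, -0.0017933 ,  0.0017337 ,  0.0013445 , -0.0001486 ,
       -0.00098123]), 'effort': array([-1.23635647e-03, -5.84764516e+01,  2.94106954e+01,  6.95469707e+00,
       -3.22293650e-03, -1.48882566e-05]), 'position': array([ 223.57260686, -636.56567414,  303.08837268]), 'tool_rot': array([ 5.27829809e-01, -3.09654045e+00, -2.20263344e-03]), 'wrist_force': array([0.39141165, 0.78283041, 0.5282603 ]), 'wrist_torque': array([-0.00875746,  0.00046448,  0.0592799 ]), 'grasp_force': 0.0, 'grip_width': 85.597937233812}
```

View pics/top0.png

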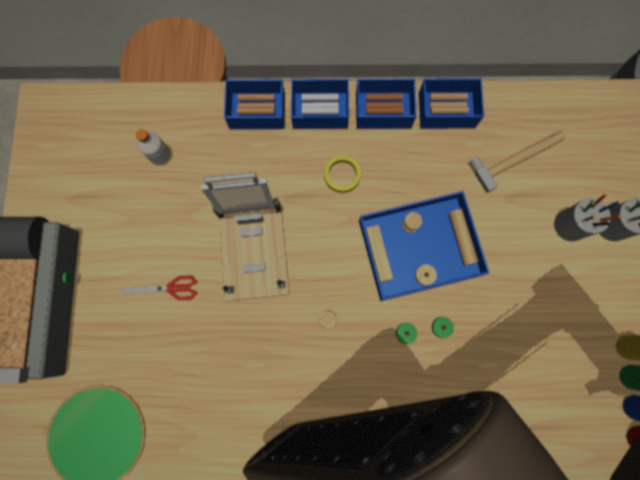

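View pics/scene0.png

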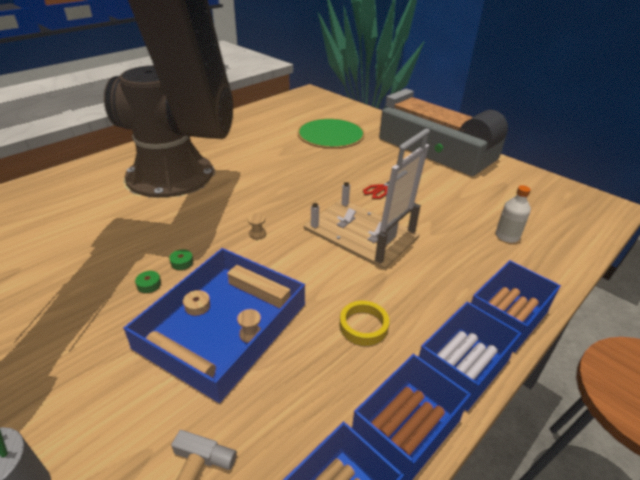

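The top view shows the bin around (424,246). Two candidates lie in it, one along the left wall at (378,253) and one along the right wall at (465,237). In the scene view these are (258,285), which looks square, and (180,352), which looks round. The jig is at (253,255) with its guard up at (240,195). The table spool is at (327,319), the tape at (342,174) and the scissors at (165,290). Next I'll confirm which one is the dowel in an enlarged crop and compare depth profiles.

```bash
python3 - <<'E'
from h import *
a=np.load('top0.npz');b=np.load('scene0.npz')
A=cv2.resize(a['p'][185:310,355:495],None,fx=4,fy=4,interpolation=cv2.INTER_CUBIC)   # 560x500
B=cv2.resize(a['p'][165:310,195:300],(400,552),interpolation=cv2.INTER_CUBIC)
C=np.zeros((560,800,3),np.uint8); 
C[:500,:400]=cv2.resize(a['p'][185:310,355:495],(400,357))[:500].repeat(1,0) if 0 else 0
C[:280,:400]=cv2.resize(a['p'][185:310,355:495],(400,357),interpolation=cv2.INTER_CUBIC)[:280]
C[280:,:400]=cv2.resize(b['p'][240:400,120:310],(400,337),interpolation=cv2.INTER_CUBIC)[:280]
C[:552,400:]=B
save('pics/crop1.png',C)
class D(dict):pass
def P(z,u,v):
    fx,fy,cx,cy=z['c'];c=dict(fx=fx,fy=fy,cx=cx,cy=cy); return pt(c,z['T'],u,v,float(z['d'][v,u]))
for n,u in(('bar',range(364,396,2)),('dow',range(448,486,2))):
    print(n,[tuple(P(a,x,253 if n=='bar' else 237).round().astype(int)) for x in u])
E
```

```text
bar [(np.int64(533), np.int64(-87), np.int64(2)), (np.int64(533), np.int64(-92), np.int64(0)), (np.int64(529), np.int64(-94), np.int64(25)), (np.int64(523), np.int64(-95), np.int64(57)), (np.int64(528), np.int64(-103), np.int64(29)), (np.int64(527), np.int64(-107), np.int64(38)), (np.int64(527), np.int64(-111), np.int64(35)), (np.int64(528), np.int64(-117), np.int64(31)), (np.int64(527), np.int64(-121), np.int64(35)), (np.int64(527), np.int64(-125), np.int64(35)), (np.int64(527), np.int64(-130), np.int64(38)), (np.int64(532), np.int64(-139), np.int64(6)), (np.int64(532), np.int64(-143), np.int64(5)), (np.int64(532), np.int64(-148), np.int64(7)), (np.int64(532), np.int64(-153), np.int64(4)), (np.int64(532), np.int64(-157), np.int64(7))]
dow [(np.int64(570), np.int64(-287), np.int64(6)), (np.int64(570), np.int64(-292), np.int64(7)), (np.int64(570), np.int64(-296), np.int64(9)), (np.int64(570), np.int64(-301), np.int64(8)), (np.int64(566), np.int64(-301), np.int64(26)), (np.int64(565), np.int64(-304), np.int64(31)), (np.int64(565), np.int64(-308), np.int64(32)), (np.int64(565), np.int64(-313), np.int64(34)), (np.int64(564), np.int64(-316), np.int64(38)), (np.int64(563), np.int64(-320), np.int64(39)), (np.int64(564), np.int64(-326), np.int64(35)), (np.int64(568), np.int64(-336), np.int64(18)), (np.int64(566), np.int64(-338), np.int64(27)), (np.int64(562), np.int64(-336), np.int64(48)), (np.int64(560), np.int64(-338), np.int64(56)), (np.int64(560), np.int64(-343), np.int64(54)), (np.int64(571), np.int64(-364), np.int64(4)), (np.int64(571), np.int64(-370), np.int64(0)), (np.int64(571), np.int64(-375), np.int64(-1))]
```

View pics/crop1.png

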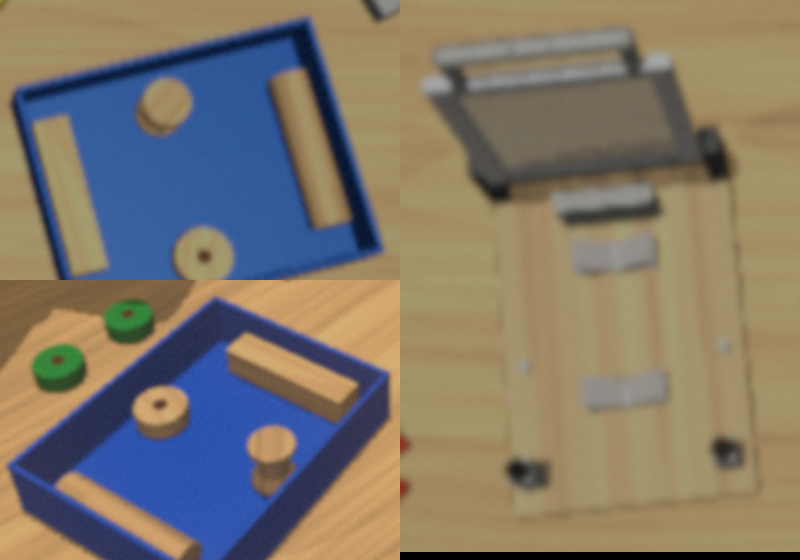

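The crop confirms it. The right-hand piece, top (465,237) and scene (180,352), has cylindrical shading and round ends, so it is the dowel at the -y wall. The left piece at (378,253) is flat-topped and is the square bar. The green wheels outside the bin are irrelevant. Next I'll get a closer wrist view above the dowel.

```bash
cat >> h.py <<'E'
def go(target,yaw=None):
    """print shift (cm, tool axes) and turn to bring TCP to target; yaw = world angle wanted of tool x (rad)"""
    st=r.get_state(); M=R.from_rotvec(st['tool_rot']).as_matrix(); s=M.T@(np.array(target)-st['position'])/10
    t=0
    if yaw is not None:
        cur=np.arctan2(M[1,0],M[0,0]); t=-((yaw-cur+np.pi)%(2*np.pi)-np.pi)  # tool z down: sign flips
    print('shift cm',s.round(2),'turn',round(t,3),'q6',st['qpos'][5].round(2),'toolx ang',np.arctan2(M[1,0],M[0,0]).round(4))
E
python3 -m inch '-4 2 0 0 1; -8 4 1 0 1; -12 6 1 0 1; -16 8 2 0 1; -20 10 2 0 1; -24 12 3 0 1; -28 14 3 0 1; -32 15 4 0 1; -36 17 4 0 1; -40 18 5 0 1; -42.7 18.8 5 0 1; -42.7 18.8 5 0 1' 20
python3 - <<'E'
from h import *
p,d,c,T=grab('wrist'); save('pics/w1.png',p); np.savez('w1.npz',p=p,d=d,T=T)
print(r.get_state()['position'],r.get_state()['clock'])
E
```

```text
clock: 1.3
position: [566.6, -315.7, 252.7]
tool_rot: [0.533, -3.095, -0.001]
wrist_force: [-1.3, -0.4, -0.5]
grip_width: 85.3
grasp_force: 0.0
[ 565.2359506  -316.62928864  252.86725941] 1.35
```

View pics/w1.png

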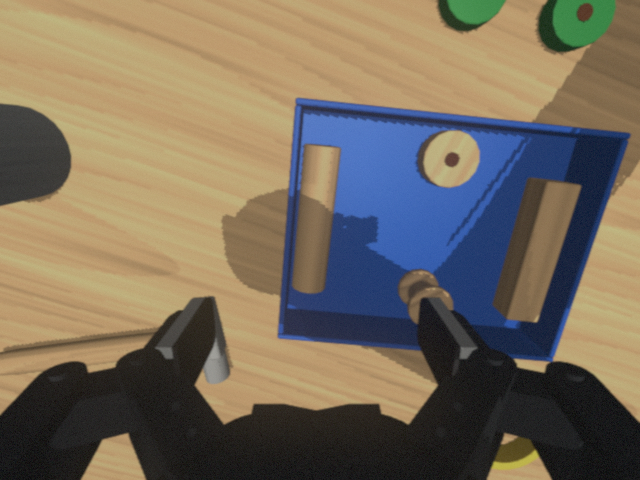

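The wrist view shows the dowel at left from (322,146) to (308,292). The bin wall rim beside it runs (299,103)-(283,337). The bin wheel is at (450,158), the bin spool at (425,295) and the square bar at (538,250). Now I'll compute positions.

```bash
python3 - <<'E'
from h import *
z=np.load('w1.npz'); c=r.camera_info('wrist'); T=z['T']
a=np.load('top0.npz'); ca=dict(zip(('fx','fy','cx','cy'),a['c'])); Ta=a['T']
# two-view: dowel ends (top of end faces approx) and wheel centre
for n,w,t in(('dow robot-end',(322,146),(474,263)),('dow far-end',(308,292),(457,211)),('rimcorner near',(299,103),(488.7,272.5)),('rimcorner far',(283,337),(462.8,192)),('wheel',(452,159),(427,274))):
    print(n,tri(ray(c,T,*w),ray(ca,Ta,*t)).round(1))
v,u=np.mgrid[140:298,290:345]; p=z['p'][140:298,290:345].astype(int); d=z['d'][140:298,290:345]
m=(p[...,0]>p[...,2]+15)&(d>0)
X=np.array([pt(c,T,x,y,dd) for x,y,dd in zip(u[m],v[m],d[m])]); X=X[(X[:,2]>15)&(X[:,2]<50)]
q,(w,h),ang=cv2.minAreaRect(X[:,:2].astype(np.float32)); print('rect',q,w,h,ang,'ztop',np.percentile(X[:,2],[50,95]))
vv=np.linalg.svd(X[:,:2]-X[:,:2].mean(0))[2][0]; print('axis ang',np.arctan2(vv[1],vv[0]))
for y in(150,220,290): print(y,[tuple(pt(c,T,x,y,z['d'][y,x]).round().astype(int).tolist()) for x in range(280,350,5)])
# rim at z=55, on rays
g=[onz(c,T,*k,55) for k in((299,103),(627,135),(553,358),(283,337))]; print(np.round(g,1))
e=g[0]-g[3]; print('bin x ang',np.arctan2(-e[1],-e[0]))
E
```

```text
dow robot-end [ 503.4 -332.9   43.6]
dow far-end [ 624.7 -301.7   44.6]
rimcorner near [ 480.2 -359.6   56.3]
rimcorner far [ 663.7 -311.2   64.1]
wheel [ 478.8 -228.    30.4]
rect (567.32666015625, -316.37335205078125) 128.92088317871094 29.62930679321289 13.935367584228516 ztop [34.01079835 36.32084466]
axis ang 0.24175748067723316
150 [(522, -366, -2), (520, -361, 0), (519, -357, -1), (514, -351, 54), (516, -348, 5), (513, -344, 28), (511, -340, 32), (510, -336, 35), (508, -333, 36), (507, -329, 35), (506, -325, 35), (505, -321, 32), (503, -317, 24), (502, -311, 3)]
220 [(584, -346, -1), (583, -341, -2), (566, -337, 54), (578, -332, 5), (569, -329, 31), (567, -325, 34), (566, -321, 35), (564, -317, 36), (563, -313, 35), (562, -309, 32), (561, -304, 28), (565, -297, 4), (564, -292, 4), (562, -288, 3)]
290 [(653, -323, 0), (626, -322, 54), (648, -314, 4), (646, -309, 4), (631, -308, 33), (629, -304, 34), (627, -300, 36), (625, -295, 36), (626, -290, 30), (636, -281, 5), (634, -276, 4), (632, -272, 6), (631, -267, 4), (629, -262, 5)]
[[ 481.9 -358.5   55. ]
 [ 421.6 -123.5   55. ]
 [ 608.1  -74.6   55. ]
 [ 668.7 -309.7   55. ]]
bin x ang 0.25530603316674727
```

```bash
python3 - <<'E'
from h import *
go([556,-273,130],np.pi+0.25); 
E
```

```text
shift cm [-0.6   4.41 12.29] turn 0.09 q6 -1.02 toolx ang -2.8014
```

```bash
python3 -m inch '-0.3 2.2 2 0.045 1; -0.6 4.4 4 0.09 1; -0.6 4.4 7 0.09 1; -0.6 4.4 10 0.09 1; -0.6 4.4 12.3 0.09 1; -0.6 4.4 12.3 0.09 1; -0.6 4.4 12.3 0.09 1'
python3 -m inch '0 0 0.5 0 1; 0 0 1 0 1; 0 0 1.3 0 1; 0 0 1.5 0 1; 0 0 1.5 0 1'; python3 - <<'E'
from h import *
go([556,-273,110],np.pi+0.25); 
E
```

```text
clock: 2.05
position: [554.9, -275.2, 131.3]
tool_rot: [0.387, -3.117, 0.0]
wrist_force: [0.8, -1.0, -0.4]
grip_width: 85.6
grasp_force: 0.0
clock: 2.55
position: [555.2, -274.4, 115.7]
tool_rot: [0.388, -3.117, -0.0]
wrist_force: [-0.8, 0.4, 0.7]
grip_width: 85.2
grasp_force: 0.0
shift cm [-0.11  0.12  0.57] turn -0.002 q6 -1.18 toolx ang -2.8938
```

```bash
for k in 1; do python3 -m inch '0 0.1 0.3 0 1; 0 0.1 0.5 0 1; 0 0.1 0.5 0 1' | grep -E 'position|force'; done; python3 -m inch '0 0 0.2 0 1; 0 0 0.4 0 1; 0 0 0.4 0 1'| grep -E 'position|force'; python3 -m inch '0 0 0.2 0 1; 0 0 0.4 0 1; 0 0 0.4 0 1'| grep -E 'position|force'
```

```text
position: [554.9, -273.4, 110.5]
wrist_force: [0.2, -0.7, 0.2]
grasp_force: 0.0
position: [554.9, -273.5, 106.5]
wrist_force: [1.0, -0.5, -0.3]
grasp_force: 0.0
position: [554.9, -273.4, 102.6]
wrist_force: [-1.5, 0.8, 0.4]
grasp_force: 0.0
```

```bash
python3 -m inch '0 0 0.2 0 1; 0 0 0.4 0 1; 0 0 0.4 0 1'| grep -E 'position|force';python3 -m inch '0 0 0.1 0 1; 0 0 0.1 0 1'| grep -E 'position|force'; python3 -m inch '0 0 0.1 0 1; 0 0 0.1 0 1'| grep -E 'position|force'
```

```text
position: [554.9, -273.4, 98.5]
wrist_force: [-0.8, -0.1, -0.1]
grasp_force: 0.0
position: [555.0, -273.5, 97.8]
wrist_force: [-0.3, 0.0, 0.2]
grasp_force: 0.0
position: [555.0, -273.5, 96.8]
wrist_force: [0.5, 0.5, -0.6]
grasp_force: 0.0
```

```bash
python3 -m inch '0 0 0.1 0 1; 0 0 0.1 0 1'| grep -E 'position|force';python3 -m inch '0 0 0.1 0 1; 0 0 0.1 0 1'| grep -E 'position|force'
```

```text
position: [555.2, -273.7, 96.4]
wrist_force: [-1.1, -0.7, 4.5]
grasp_force: 1.9
position: [555.3, -274.1, 96.3]
wrist_force: [-3.5, -1.1, 9.6]
grasp_force: 5.2
```

Contact with the top of the dowel at TCP z≈96.4, so the open fingertips stand about 59.5 mm ahead. Next I drag it off the wall.

```bash
python3 -m inch '0 0.2 0 0 1; 0 0.5 0 0 1; 0 0.8 0 0 1; 0 1.1 0 0 1; 0 1.4 0 0 1; 0 1.7 0 0 1; 0 2.0 0 0 1; 0 2.0 0 0 1'| grep -E 'position|force'; python3 - <<'E'
from h import *
p,d,c,T=grab('wrist'); np.savez('w2.npz',p=p,d=d,T=T)
m=(p[...,0].astype(int)>p[...,2]+15)&(d>0); m[300:]=0; v,u=np.nonzero(m)
X=np.array([pt(c,T,x,y,d[y,x]) for x,y in zip(u,v)]); k=(X[:,2]>18)&(X[:,2]<42)&(np.linalg.norm(X[:,:2]-[564,-303],axis=1)<75); X=X[k]
e=np.array([-.2474,.9689]); n=(X[:,:2]-[567,-316])@e; n=n[(n<40)]
print(len(n),np.percentile(n,[2,50,98]))
save('pics/w2.png',p)
E
```

```text
position: [550.3, -253.8, 95.2]
wrist_force: [-1.2, 0.6, 4.4]
grasp_force: 2.6
10788 [-1.46281027 14.86692599 25.71601001]
```

```bash
python3 -m inch '0 0 -0.5 0 1; 0 -0.5 -0.5 0 1; 0 -0.9 -0.3 0 1; 0 -0.9 0 0 1; 0 -0.9 0.05 0 1; 0 -0.6 0.05 0 1; 0 -0.3 0.05 0 1; 0 0 0.05 0 1; 0 0.3 0.05 0 1; 0 0.6 0.05 0 1; 0 0.9 0.05 0 1; 0 0.9 0.05 0 1'| grep -E 'position|force'; cat > dow.py <<'E'
from h import *
p,d,c,T=grab('wrist'); np.savez('w2.npz',p=p,d=d,T=T)
m=(p[...,0].astype(int)>p[...,2]+15)&(d>0); m[300:]=0; v,u=np.nonzero(m)
X=np.array([pt(c,T,x,y,d[y,x]) for x,y in zip(u,v)]); k=(X[:,2]>18)&(X[:,2]<42)&(np.linalg.norm(X[:,:2]-[564,-303],axis=1)<75); X=X[k]
e=np.array([-.2474,.9689]); n=(X[:,:2]-[567,-316])@e; X=X[(n<55)&(X[:,2]>25)]; n=n[(n<55)]
print(len(n),np.percentile(n,[2,50,98])); print('rect',cv2.minAreaRect(X[:,:2].astype(np.float32)))
save('pics/w2.png',p)
E
python3 dow.py
```

```text
position: [548.4, -245.6, 95.3]
wrist_force: [-2.4, 1.3, 10.8]
grasp_force: 5.3
10772 [ 7.75833754 24.24756838 34.90101275]
rect ((528.914794921875, -304.6553039550781), (60.29133605957031, 28.973373413085938), 13.934505462646484)
```

View pics/w2.png

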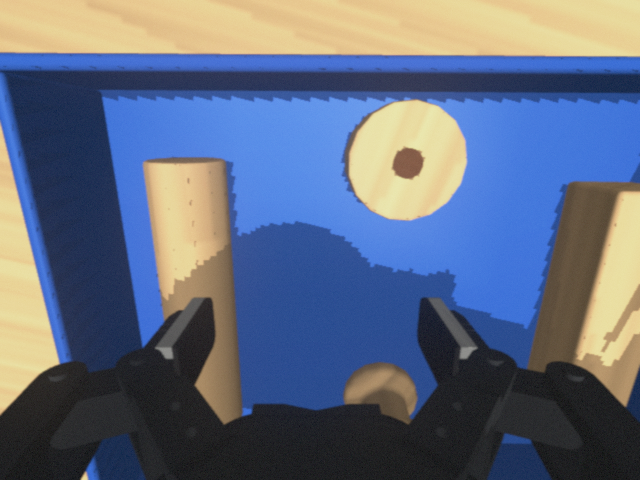

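The dowel, left from (185,160) to (225,415), is now about 20 mm farther from the wall and still parallel to it. The wheel (408,160) and spool (380,395) haven't moved. Next the -y finger goes down behind the dowel.

```bash
python3 -m inch '0 0 -1 0 1; 0 -1.5 -1 0 1; 0 -3 -1 0 1; 0 -3 -0.5 0 1; 0 -3 0 0 1; 0 -3 0.5 0 1; 0 -3 1 0 1; 0 -3 1.4 0 1; 0 -3 1.7 0 1; 0 -3 1.7 0 1'| grep -E 'position|force'; python3 - <<'E'
from h import *
go([567-.2474*42.4,-316+.9689*42.4,78],np.pi+.25)
E
```

```text
position: [555.1, -274.2, 76.8]
wrist_force: [0.3, -0.4, 0.9]
grasp_force: 0.0
shift cm [-0.12 -0.1  -0.12] turn -0.002 q6 -1.18 toolx ang -2.8936
```

```bash
python3 -m inch '0 0 -0.15 0 0.8; 0 0 -0.15 0 0.7; 0 0 -0.15 0 0.6; 0 0 -0.15 0 0.5; 0 0 -0.15 0 0.4; 0 0 -0.15 0 0.2; 0 0 -0.15 0 0.2; 0 0 -0.15 0 0.2' 30; python3 -m inch '0 0 0 0 0.2; 0 0 0 0 0.2; 0 0 0 0 0.2; 0 0 0 0 0.2'
```

```text
clock: 8.45
position: [555.3, -274.5, 79.1]
tool_rot: [-0.388, 3.117, -0.0]
wrist_force: [-1.8, 0.6, 2.9]
grip_width: 31.1
grasp_force: 29.6
clock: 8.85
position: [555.3, -274.5, 79.1]
tool_rot: [-0.388, 3.117, -0.0]
wrist_force: [-1.2, 0.9, 5.3]
grip_width: 31.0
grasp_force: 29.7
```

```bash
python3 -m inch '0 0 -1 0 0.2; 0 0 -3 0 0.2; 0 0 -6 0 0.2; 0 0 -10 0 0.2; 0 0 -14 0 0.2; 0 0 -18 0 0.2; 0 0 -20 0 0.2; 0 0 -20 0 0.2' | grep -vE rot; python3 - <<'E'
from h import *
# coarse jig pose from the top view
a=np.load('top0.npz'); c=dict(zip(('fx','fy','cx','cy'),a['c'])); T=a['T']
for n,u,v,z in(('rest+',250.9,231.7,33),('rest-',253.8,267.6,33),('stop',248.8,218.8,58),('bar',240,177.5,262)): print(n,onz(c,T,u,v,z).round(1))
w=onz(c,T,250.9,231.7,33)-onz(c,T,253.8,267.6,33); print(np.arctan2(w[1],w[0]))
for v in(176,177,178,179): print([tuple(pt(c,T,u,v,a['d'][v,u]).round().astype(int).tolist()) for u in(222,240,250)])
E
```

```text
clock: 9.65
position: [556.6, -274.9, 283.4]
wrist_force: [-0.3, -0.2, -0.6]
grip_width: 31.6
grasp_force: 29.8
rest+ [578.8 180.3  33. ]
rest- [493.9 171.3  33. ]
stop [603.9 182.1  58. ]
bar [634.6 168.8 262. ]
0.10540100152853267
[(634, 201, 273), (635, 167, 271), (634, 148, 271)]
[(633, 201, 271), (632, 167, 272), (633, 148, 271)]
[(631, 201, 271), (631, 167, 269), (633, 149, 264)]
[(629, 201, 272), (629, 167, 269), (719, 191, 1)]
```

```bash
python3 - <<'E'
from h import *
go([560,60,283],np.pi+.105)
E
```

```text
shift cm [-8.560e+00  3.238e+01 -2.000e-02] turn 0.143 q6 -1.18 toolx ang -2.8934
```

```bash
python3 -m inch '-0.6 2 0 0 0.2; -1.4 5 0 0.02 0.2; -2.4 9 0 0.04 0.2; -3.4 13 0 0.06 0.2; -4.5 17 0 0.08 0.2; -5.5 21 0 0.1 0.2; -6.6 25 0 0.12 0.2; -7.7 29 0 0.14 0.2; -8.4 31.5 0 0.143 0.2; -8.6 32.4 0 0.143 0.2; -8.6 32.4 0 0.143 0.2; -8.6 32.4 0 0.143 0.2' | grep -vE rot; python3 - <<'E'
from h import *
p,d,c,T=grab('wrist'); save('pics/w3.png',p); np.savez('w3.npz',p=p,d=d,T=T)
E
```

```text
clock: 10.85
position: [558.9, 60.2, 278.5]
wrist_force: [0.8, -0.3, 0.5]
grip_width: 31.0
grasp_force: 29.9
```

View pics/w3.png

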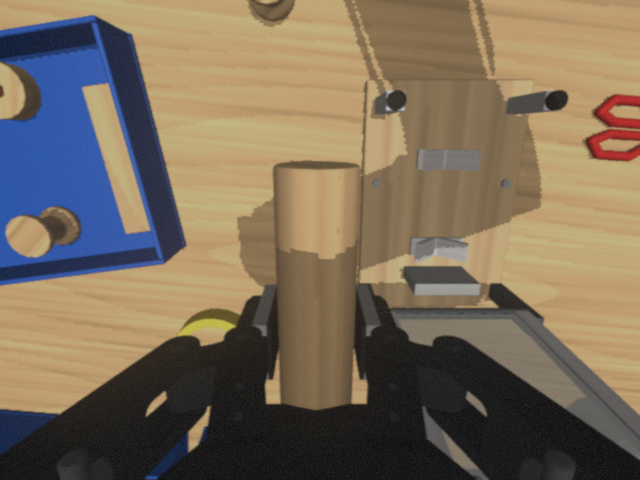

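In the wrist view the dowel is held straight from (317,165) to (317,400). The jig shows posts with tops at (396,100) and (556,100), rests centred at (448,160) and (440,249), and the stop at (441,281). The base corners are at (365,80) and (538,80). Now I'll fit the jig pose.

```bash
python3 - <<'E'
from h import *
from scipy.optimize import least_squares
z=np.load('w3.npz'); c=r.camera_info('wrist'); T=z['T']; d=z['d']
P=[((396,100),(-90,-60,72)),((556,100),(-90,60,72)),((365,80),(-112.5,-75,12)),((533,80),(-112.5,75,12)),((418,150),(-52,-21,37)),((480,150),(-52,21,37)),((480,171),(-34,21,37)),((417,171),(-34,-21,37)),((413,281),(65,-30,58)),((479,281),(65,30,58)),((412,238),(34,-21,37)),((467,238),(34,21,37))]
Ti=np.linalg.inv(T)
def proj(X):
    q=(Ti@np.append(X,1))[:3]; return np.array([c['cx']+c['fx']*q[0]/-q[2], c['cy']-c['fy']*q[1]/-q[2]])
def J(a,l): return np.array([a[0]+np.cos(a[2])*l[0]-np.sin(a[2])*l[1],a[1]+np.sin(a[2])*l[0]+np.cos(a[2])*l[1],l[2]])
f=lambda a:np.concatenate([proj(J(a,l))-u for u,l in P])
s=least_squares(f,[536,176,.1],loss='soft_l1'); print(s.x.round(3)); print(f(s.x).reshape(-1,2).round(1).tolist())
a=s.x
# two-view check of rest heights with top view
t=np.load('top0.npz'); ct=dict(zip(('fx','fy','cx','cy'),t['c']))
for n,w,q in(('rest-',(449,160),(253.8,267.6)),('rest+',(440,249),(250.9,231.7)),('post',(396,100),(281,282))): print(n,tri(ray(c,T,*w),ray(ct,t['T'],*q)).round(1))
# depth on rests: jig coords
for u,v in((425,160),(449,160),(473,160),(425,160),(418,249),(440,250),(462,249),(445,287),(396,100),(556,100),(440,210)):
    w=pt(c,T,u,v,d[v,u]); dx,dy=w[:2]-a[:2]; print((u,v),np.round([np.cos(a[2])*dx+np.sin(a[2])*dy,-np.sin(a[2])*dx+np.cos(a[2])*dy,w[2]],1))
# held dowel in tool frame
M=np.array(c['hand_eye']); p=z['p'].astype(int); L=[]
for v in range(170,290,4):
    for u in range(270,366,2):
        if 150<d[v,u]<400: L.append((M@np.array([(u-c['cx'])/c['fx']*d[v,u],-(v-c['cy'])/c['fy']*d[v,u],-d[v,u],1]))[:3])
L=np.array(L); L=L[(L[:,2]<80)&(L[:,2]>30)]; 
for lo in range(10,75,10):
    k=L[(L[:,0]>lo)&(L[:,0]<lo+10)]; print(lo,len(k), k[:,1].min().round(1) if len(k) else'',k[:,1].max().round(1) if len(k) else'',np.percentile(k[:,2],5).round(1) if len(k) else '')
print('near end x',np.percentile(L[:,0],[99,100]))
E
```

```text
[5.39087e+02 1.77083e+02 1.06000e-01]
[[-1.4, -0.7], [0.7, -0.6], [-0.4, -1.7], [0.7, -1.6], [9.8, -0.0], [-3.8, -0.0], [-6.6, -0.0], [8.9, -0.1], [-0.0, 2.8], [0.0, 2.8], [7.2, 6.2], [-3.1, 6.2]]
rest- [495.1 171.8  32.9]
rest+ [577.4 179.4  38.8]
post [456.2 105.5  80.4]
(425, 160) [-43.3 -21.8  34.3]
(449, 160) [-42.3   4.4  20.9]
(473, 160) [-43.3  20.6  34.2]
(425, 160) [-43.3 -21.8  34.3]
(418, 249) [ 39.3 -21.2  35.3]
(440, 250) [46.1  6.1 18.5]
(462, 249) [39.7 21.1 34.1]
(445, 287) [69.   0.1 56.3]
(396, 100) [-89.6 -58.7  71.1]
(556, 100) [-89.7  60.4  70.8]
(440, 210) [ 6.7  4.3 11.9]
10 0   
20 0   
30 0   
40 0   
50 0   
60 0   
70 0   Traceback (most recent call last):
  File "<stdin>", line 26, in <module>
    return _quantile_unchecked(
        a, q, axis, out, overwrite_input, method, keepdims, weights)
    return _ureduce(a,
                    func=_quantile_ureduce_func,
    ...<5 lines>...
                    overwrite_input=overwrite_input,
                    method=method)
    r = func(a, **kwargs)
    result = _quantile(arr,
                       quantiles=q,
    ...<2 lines>...
                       out=out,
                       weights=wgt)
    slices_having_nans = np.isnan(arr[-1, ...])
                                  ~~~^^^^^^^^^
IndexError: index -1 is out of bounds for axis 0 with size 0
```

```bash
python3 - <<'E'
from h import *
z=np.load('w3.npz'); c=r.camera_info('wrist'); d=z['d']; M=np.array(c['hand_eye'])
L=np.array([(M@np.array([(u-c['cx'])/c['fx']*d[v,u],-(v-c['cy'])/c['fy']*d[v,u],-d[v,u],1]))[:3] for v in range(150,290,2) for u in range(262,372,2) if 40<d[v,u]<200])
print(len(L))
for lo in range(20,80,10):
    k=L[(L[:,0]>lo)&(L[:,0]<lo+10)]
    if len(k): print(lo,len(k),k[:,1].min().round(1),k[:,1].max().round(1),np.percentile(k[:,2],[5,50]).round(1))
print('near end x',np.percentile(L[:,0],[95,99,100]))
go([539,177,283],np.pi+.106)
E
```

```text
2695
20 506 -15.5 15.4 [43.  45.3]
30 551 -15.8 15.2 [43.1 45.2]
40 611 -15.6 15.5 [43.1 45. ]
50 632 -15.2 15.0 [42.9 45. ]
60 318 -15.7 15.6 [43.4 47.7]
near end x [62.70883458 63.05887267 63.14743824]
shift cm [ 0.77 11.86 -0.44] turn -0.002 q6 -1.92 toolx ang -3.0374
```

```bash
python3 - <<'E'
from h import *
a=.106; go([539-8*np.cos(a),177-8*np.sin(a),115],np.pi+.106)
E
python3 -m inch '0.5 2 0 0 0.2; 1 5 0 0 0.2; 1.5 8 0 0 0.2; 1.6 10.5 0 0 0.2; 1.6 11.7 0 0 0.2; 1.6 11.7 0 0 0.2; 1.6 11.7 0 0 0.2' | grep -vE rot;  python3 - <<'E'
from h import *
a=.106; go([539-8*np.cos(a),177-8*np.sin(a),115],np.pi+.106)
E
```

```text
shift cm [ 1.56 11.86 16.36] turn -0.002 q6 -1.92 toolx ang -3.0374
clock: 11.6
position: [531.2, 174.6, 278.7]
wrist_force: [-0.0, 0.3, -1.4]
grip_width: 30.9
grasp_force: 30.0
shift cm [-1.000e-02  1.700e-01  1.637e+01] turn -0.002 q6 -2.13 toolx ang -3.0373
```

```bash
python3 -m inch '0 0.1 2 0 0.2; 0 0.2 5 0 0.2; 0 0.2 9 0 0.2; 0 0.2 13 0 0.2; 0 0.2 15 0 0.2; 0 0.2 16.4 0 0.2; 0 0.2 16.4 0 0.2; 0 0.2 16.4 0 0.2' | grep -vE rot; python3 -m inch '0 0 0.4 0 0.2; 0 0 0.8 0 0.2; 0 0 1.2 0 0.2; 0 0 1.2 0 0.2; 0 0 1.2 0 0.2' | grep -vE rot;
```

```text
clock: 12.4
position: [531.3, 176.6, 115.2]
wrist_force: [-0.0, -0.8, 0.2]
grip_width: 31.0
grasp_force: 30.0
clock: 12.9
position: [530.9, 177.5, 102.9]
wrist_force: [0.2, 0.7, -0.8]
grip_width: 31.3
grasp_force: 30.0
```

```bash
python3 -m inch '0 0 0.2 0 0.2; 0 0 0.3 0 0.2; 0 0 0.3 0 0.2' | grep -E 'pos|force'; python3 -m inch '0 0 0.1 0 0.2; 0 0 0.1 0 0.2' | grep -E 'pos|force'; python3 -m inch '0 0 0.1 0 0.2; 0 0 0.1 0 0.2' | grep -E 'pos|force'
```

```text
position: [530.8, 177.4, 99.7]
wrist_force: [0.0, -0.1, -1.8]
grasp_force: 30.0
position: [530.8, 177.4, 98.8]
wrist_force: [-0.3, 0.2, -1.1]
grasp_force: 30.0
position: [530.8, 177.4, 97.8]
wrist_force: [0.2, -0.6, -0.1]
grasp_force: 30.0
```

```bash
python3 -m inch '0 0 0.1 0 0.2; 0 0 0.1 0 0.2' | grep -E 'pos|force'; python3 -m inch '0 0 0.1 0 0.2; 0 0 0.1 0 0.2' | grep -E 'pos|force'
```

```text
position: [531.0, 177.7, 97.1]
wrist_force: [-1.3, 1.5, 1.2]
grasp_force: 30.1
position: [531.1, 177.8, 96.8]
wrist_force: [-2.5, 0.9, 8.7]
grasp_force: 30.7
```

Contact with the V rests at the expected height. Next I slide it gently to the stop (tool -x).

```bash
python3 -m inch '-0.1 0 -0.05 0 0.2; -0.2 0 -0.05 0 0.2; -0.3 0 -0.05 0 0.2; -0.4 0 -0.05 0 0.2; -0.4 0 -0.05 0 0.2' | grep -E 'pos|force'; python3 -m inch '-0.1 0 0 0 0.2; -0.1 0 0 0 0.2' | grep -E 'pos|force'; python3 -m inch '-0.1 0 0 0 0.2; -0.1 0 0 0 0.2' | grep -E 'pos|force'
```

```text
position: [533.7, 178.1, 96.7]
wrist_force: [-9.9, 4.7, 9.4]
grasp_force: 30.8
position: [534.4, 178.2, 96.7]
wrist_force: [-11.9, 4.5, 9.9]
grasp_force: 30.8
position: [535.5, 178.3, 96.7]
wrist_force: [-10.4, 4.3, 10.2]
grasp_force: 30.8
```

```bash
python3 -m inch '0 0.1 -0.1 0 0.2; 0 0.1 -0.1 0 0.2' | grep -E 'pos|force'; python3 -m inch '-0.1 0 0 0 0.2; -0.1 0 0 0 0.2' | grep -E 'pos|force'; python3 -m inch '-0.1 0 0 0 0.2; -0.1 0 0 0 0.2' | grep -E 'pos|force'
```

```text
position: [536.9, 179.2, 97.5]
wrist_force: [0.2, -0.8, 0.0]
grasp_force: 29.9
position: [537.2, 178.8, 97.1]
wrist_force: [-5.5, 0.4, 2.5]
grasp_force: 30.1
position: [537.3, 178.7, 97.0]
wrist_force: [-9.1, 2.4, 4.2]
grasp_force: 30.4
```

```bash
python3 -m inch '-0.1 0 0 0 0.2; -0.1 0 0 0 0.2' | grep -E 'pos|force'; python3 - <<'E'
from h import *
p,d,c,T=grab('wrist'); save('pics/w4.png',p); np.savez('w4.npz',p=p,d=d,T=T)
E
```

```text
position: [537.4, 178.7, 96.9]
wrist_force: [-13.8, 3.2, 8.5]
grasp_force: 30.8
```

```bash
python3 -m inch '0 0 -0.05 0 0.4; 0 0 -0.05 0 0.45; 0 0 -0.05 0 0.55; 0 0 -0.05 0 0.6; 0 0 -0.05 0 0.6; 0 0 -1 0 0.6; 0 0 -3 0 0.6; 0 0 -6 0 0.6; 0 0 -10 0 0.6; 0 0 -14 0 0.6; 0 0 -14 0 0.6' | grep -vE rot; python3 - <<'E'
from h import *
t,dt,ct,Tt=grab('top'); p,d,c,T=grab('wrist'); np.savez('w5.npz',p=p,d=d,T=T); np.savez('top5.npz',p=t,d=dt)
C=np.zeros((560,800,3),np.uint8); C[:480,:420]=p[:480,150:570]; C[:480,430:800]=cv2.resize(t[165:310,190:302],(370,480),interpolation=cv2.INTER_CUBIC); save('pics/c5.png',C)
print(T[:3,3])
E
```

```text
clock: 16.85
position: [542.1, 180.6, 244.3]
wrist_force: [-0.5, 0.2, 0.4]
grip_width: 50.9
grasp_force: 0.0
[466.96382624 171.85582523 309.8953824 ]
```

View pics/c5.png

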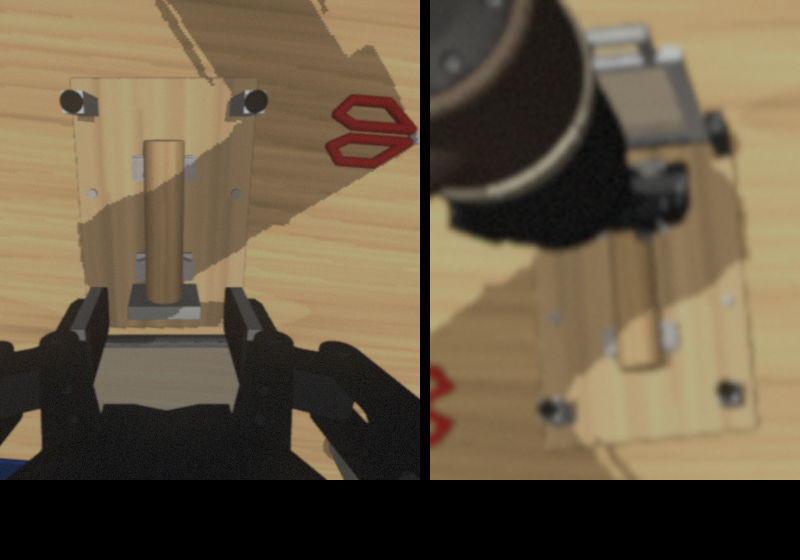

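The dowel lies in both V rests, from (164,141) to (164,303) in the crop, with its far end meeting the stop face at about row 303. Next I check the numbers and measure the guard bar.

```bash
python3 - <<'E'
from h import *
z=np.load('w5.npz'); c=r.camera_info('wrist'); T=z['T']; d=z['d']; a=[539,178,.106]
def jl(w): dx,dy=w[:2]-a[:2]; return np.round([np.cos(a[2])*dx+np.sin(a[2])*dy,-np.sin(a[2])*dx+np.cos(a[2])*dy,w[2]],1)
for u,v in((315,136),(315,140),(315,143),(315,150),(315,200),(315,250),(315,290),(315,298),(315,302),(315,306),(315,312),(285,308),(345,308),(295,200),(335,200)): print((u,v),jl(pt(c,T,u,v,d[v,u])))
for u,v in((222,101),(405,101)): print('post',jl(onz(c,T,u,v,72)))
t=np.load('top0.npz');ct=dict(zip(('fx','fy','cx','cy'),t['c'])); s=np.load('scene0.npz'); cs=dict(zip(('fx','fy','cx','cy'),s['c']))
# guard bar: top points in top0 / scene0 (ends)
X=np.array([pt(ct,t['T'],u,v,t['d'][v,u]) for v in range(170,183) for u in range(200,265)]); X=X[X[:,2]>262]; print(len(X),X.mean(0),X.min(0),X.max(0), jl(X.mean(0)))
X=np.array([pt(cs,s['T'],u,v,s['d'][v,u]) for v in range(120,245) for u in range(370,440) if s['d'][v,u]>0]); Y=np.array([jl(x) for x in X])
k=(Y[:,2]>90)&(Y[:,2]<290)&(abs(Y[:,1])<75)&(Y[:,0]>40)&(Y[:,0]<140)
for lo in range(90,290,20):
    q=Y[k&(Y[:,2]>lo)&(Y[:,2]<=lo+20)]; 
    if len(q): print(lo,len(q),np.median(q,0))
E
```

```text
(315, 136) [-72.3   1.5 309.9]
(315, 140) [-64.8   1.9  37.3]
(315, 143) [-63.2   1.9  52.3]
(315, 150) [-58.3   1.9  52.7]
(315, 200) [-22.2   1.9  54.2]
(315, 250) [17.5  1.9 53.8]
(315, 290) [51.8  1.9 53.9]
(315, 298) [59.6  1.9 52.6]
(315, 302) [63.1  1.9 52.8]
(315, 306) [65.   1.8 56.1]
(315, 312) [70.1  1.8 56.8]
(285, 308) [ 66.6 -22.6  56.5]
(345, 308) [66.6 26.3 56.6]
(295, 200) [-20.2 -13.6  43.8]
(335, 200) [-13.7  19.4  11. ]
post [-89.8 -57.5  72. ]
post [-89.9  59.5  72. ]
342 [628.49136432 184.44567345 280.57036022] [339.9406224   12.07901369 262.28323089] [ 643.0990311   237.36818671 1132.05211528] [ 89.7  -3.1 280.6]
90 223 [ 90.1  -7.  100.2]
110 235 [ 91.1  -7.3 120.5]
130 246 [ 92.2   -5.95 140.7 ]
150 242 [ 93.3  -8.  160.7]
170 263 [ 94.4  -8.1 180.4]
190 276 [ 95.55  -8.   200.2 ]
210 261 [ 97.9 -13.7 220.8]
230 225 [ 96.9  -4.7 232.7]
250 168 [101.5  -17.7  265.85]
270 109 [ 98.5  -4.7 271.6]
```

The dowel is seated: top at z≈54 and ends at jig x≈-64 and +65. The guard stands at about 1.63 rad, with its bar at about jig (96,0,266). Next I turn 90° and go above the bar.

```bash
python3 -m inch '0 0 -2 -0.14 0.5; 0 0 -5 -0.28 0.4; 0 0 -8 -0.42 0.4; 0 0 -11 -0.56 0.4; 0 0 -13 -0.7 0.4; 0 0 -13 -0.84 0.4; 0 0 -13 -0.98 0.4; 0 0 -13 -1.12 0.4; 0 0 -13 -1.26 0.4; 0 0 -13 -1.4 0.4; 0 0 -13 -1.54 0.4; 0 0 -13 -1.57 0.4' | grep -vE rot; python3 - <<'E'
from h import *
go([634.5,189,370],-np.pi/2+.106)
E
```

```text
clock: 18.15
position: [539.4, 179.2, 366.3]
wrist_force: [-1.0, -0.1, 0.4]
grip_width: 34.3
grasp_force: 0.0
shift cm [ 0.04 -9.56 -0.39] turn 0.001 q6 -0.56 toolx ang -1.4638
```

```bash
python3 -m inch '0 -2 -0.4 0 0.4; 0 -5 -0.4 0 0.4; 0 -8 -0.4 0 0.4; 0 -9.5 -0.4 0 0.4; 0 -9.5 -0.4 0 0.4; 0 -9.5 -0.4 0 0.4' | grep -vE rot; python3 - <<'E'
from h import *
p,d,c,T=grab('wrist'); np.savez('w6.npz',p=p,d=d,T=T); save('pics/w6.png',p)
M=np.array(c['hand_eye'])
v,u=np.nonzero((d>120)&(d<260)); D=d[v,u]; X=(M@np.array([(u-c['cx'])/c['fx']*D,-(v-c['cy'])/c['fy']*D,-D,np.ones(len(D))]))[:3].T
k=(X[:,2]>85)&(X[:,2]<120)&(abs(X[:,1])<60); X=X[k]; print(len(X))
for lo in range(-60,80,10):
    q=X[(X[:,0]>lo)&(X[:,0]<=lo+10)]
    if len(q)>5: print(lo,len(q),'y',np.percentile(q[:,1],[3,50,97]).round(1),'z',np.percentile(q[:,2],[5,50]).round(1))
E
```

```text
clock: 18.75
position: [634.0, 189.0, 370.2]
wrist_force: [0.4, -0.3, -0.5]
grip_width: 34.2
grasp_force: 0.0
3839
-50 227 y [-5.7 -0.4  5.4] z [ 99.  100.3]
-40 329 y [-6.1 -0.4  5.3] z [ 98.8 100.3]
-30 335 y [-5.9 -0.4  5.2] z [ 99.  100.3]
-20 351 y [-5.9 -0.4  5.1] z [ 98.9 100.4]
-10 364 y [-5.8 -0.4  5. ] z [ 98.8 100.3]
0 400 y [-6.3 -0.4  5.5] z [ 99.  100.4]
10 418 y [-6.2 -0.4  5.4] z [ 98.9 100.5]
20 436 y [-6.  -0.4  5.3] z [ 99.  100.5]
30 446 y [-6.  -0.4  5.2] z [ 99.  100.4]
40 491 y [-5.9 -0.4  4.7] z [ 99.1 100.9]
50 42 y [-3.3 -0.4  2.4] z [102.  104.1]
```

View pics/w6.png

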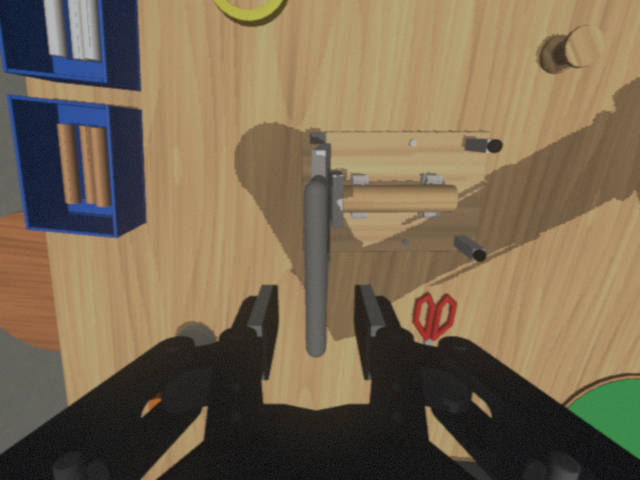

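The wrist view shows the bar from (316,185) to (316,350), midway between the fingers at columns 270 and 362. Bar centre is at tool y -0.4 and z 105, so world z is 265. Behind it the dowel is in the rests at (400,197). Next I descend 5 cm and grip the bar.

```bash
python3 -m inch '0 0 1 0 0.4; 0 0 2.5 0 0.4; 0 0 4 0 0.4; 0 0 5 0 0.4; 0 0 5 0 0.4; 0 0 5 0 0.3; 0 0 5 0 0.2; 0 0 5 0 0.05; 0 0 5 0 0.05; 0 0 5 0 0.05; 0 0 5 0 0.05; 0 0 5 0 0.05' 25 | grep -vE rot
python3 - <<'E'
import numpy as np
t0=1.628
th=[t0-.035*k for k in range(0,41)]
for i in range(0,40,12):
    c0=th[i]; print(f'th {c0:.3f}->',' ; '.join(f'{19*(np.cos(t)-np.cos(c0)):.2f} {19*(np.sin(c0)-np.sin(t)):.2f}' for t in th[i+1:i+13]))
E
```

```text
clock: 20.0
position: [634.6, 189.4, 322.4]
wrist_force: [0.1, 1.0, 6.4]
grip_width: 11.2
grasp_force: 24.7
th 1.628-> 0.66 -0.03 ; 1.33 -0.03 ; 1.99 -0.01 ; 2.66 0.03 ; 3.32 0.10 ; 3.98 0.19 ; 4.63 0.30 ; 5.28 0.44 ; 5.93 0.60 ; 6.57 0.78 ; 7.20 0.98 ; 7.83 1.21
th 1.208-> 0.62 0.25 ; 1.23 0.52 ; 1.82 0.80 ; 2.41 1.11 ; 2.99 1.45 ; 3.55 1.80 ; 4.11 2.17 ; 4.65 2.56 ; 5.17 2.96 ; 5.68 3.39 ; 6.18 3.83 ; 6.66 4.29
th 0.788-> 0.46 0.48 ; 0.91 0.97 ; 1.34 1.48 ; 1.75 2.00 ; 2.14 2.54 ; 2.51 3.09 ; 2.87 3.65 ; 3.20 4.23 ; 3.51 4.81 ; 3.81 5.41 ; 4.08 6.02 ; 4.33 6.63
th 0.368-> 0.23 0.62 ; 0.43 1.26 ; 0.62 1.90 ; 0.78 2.54
```

```bash
python3 -m inch '0 0.3 0 0 0.05; 0 0.8 0 0 0.05; 0 1.4 0 0 0.05; 0 2 0 0 0.05; 0 2.7 0.05 0 0.05; 0 3.3 0.1 0 0.05; 0 4 0.2 0 0.05; 0 4.6 0.3 0 0.05; 0 5.3 0.45 0 0.05; 0 5.9 0.6 0 0.05; 0 6.55 0.8 0 0.05; 0 7.2 1 0 0.05' | grep -vE rot
```

```text
clock: 21.2
position: [562.0, 181.7, 311.2]
wrist_force: [1.1, 1.7, -0.0]
grip_width: 11.1
grasp_force: 25.4
```

```bash
python3 - <<'E'
import numpy as np
th=[1.243-.035*k for k in range(0,37)]
for i in range(0,36,12):
    c0=th[i]; print(f'th {c0:.3f}->',' ; '.join(f'{19*(np.cos(t)-np.cos(c0)):.2f} {19*(np.sin(c0)-np.sin(t)):.2f}' for t in th[i+1:i+13]))
E
```

```text
th 1.243-> 0.63 0.23 ; 1.24 0.47 ; 1.85 0.74 ; 2.45 1.03 ; 3.04 1.34 ; 3.62 1.67 ; 4.18 2.02 ; 4.73 2.39 ; 5.27 2.78 ; 5.80 3.19 ; 6.31 3.61 ; 6.80 4.06
th 0.823-> 0.48 0.46 ; 0.94 0.94 ; 1.39 1.43 ; 1.82 1.94 ; 2.23 2.46 ; 2.62 3.00 ; 2.99 3.55 ; 3.35 4.11 ; 3.68 4.69 ; 3.99 5.27 ; 4.29 5.87 ; 4.56 6.48
th 0.403-> 0.25 0.62 ; 0.48 1.24 ; 0.68 1.87 ; 0.87 2.51 ; 1.03 3.16 ; 1.17 3.81 ; 1.29 4.46 ; 1.38 5.12 ; 1.45 5.78 ; 1.50 6.44 ; 1.52 7.11 ; 1.52 7.77
```

```bash
python3 -m inch '0 0.6 0.2 0 0.05; 0 1.2 0.45 0 0.05; 0 1.85 0.75 0 0.05; 0 2.45 1.05 0 0.05; 0 3.05 1.35 0 0.05; 0 3.6 1.65 0 0.05; 0 4.2 2 0 0.05; 0 4.75 2.4 0 0.05; 0 5.25 2.8 0 0.05; 0 5.8 3.2 0 0.05; 0 6.3 3.6 0 0.05; 0 6.8 4.05 0 0.05' | grep -vE rot;  python3 - <<'E'
from h import *
p=r.get_state()['position']; a=.106; x=(p[0]-539)*np.cos(a)+(p[1]-179)*np.sin(a); y=-(p[0]-539)*np.sin(a)+(p[1]-179)*np.cos(a); print(x,y,np.arccos((85-x)/190), p[2]-76-np.sqrt(190**2-(85-x)**2))
E
```

```text
clock: 22.4
position: [494.6, 174.6, 270.5]
wrist_force: [-3.9, -0.1, 3.8]
grip_width: 10.7
grasp_force: 25.6
-44.64630072760692 0.287424142591413 0.8198252683387176 55.62568916626165
```

Tracking well, with forces around 4 N. Continuing down.

```bash
python3 -m inch '0 0.45 0.45 0 0.05; 0 0.95 0.95 0 0.05; 0 1.4 1.45 0 0.05; 0 1.8 1.95 0 0.05; 0 2.25 2.45 0 0.05; 0 2.6 3 0 0.05; 0 3 3.55 0 0.05; 0 3.35 4.1 0 0.05; 0 3.7 4.7 0 0.05; 0 4 5.25 0 0.05; 0 4.3 5.85 0 0.05; 0 4.55 6.5 0 0.05' | grep -vE rot;  python3 - <<'E'
from h import *
p=r.get_state()['position']; a=.106; x=(p[0]-539)*np.cos(a)+(p[1]-179)*np.sin(a); print(x,np.arccos((85-x)/190), p[2]-76-np.sqrt(190**2-(85-x)**2))
E
```

```text
clock: 23.6
position: [449.2, 169.8, 205.4]
wrist_force: [-1.5, -1.5, 1.6]
grip_width: 11.0
grasp_force: 25.0
-90.28929570220266 0.3960934593633146 56.06001778789421
```

```bash
python3 -m inch '0 0.25 0.6 0 0.05; 0 0.45 1.2 0 0.05; 0 0.65 1.8 0 0.05; 0 0.85 2.4 0 0.05; 0 1 3 0 0.05; 0 1.1 3.5 0 0.05; 0 1.2 4 0 0.05; 0 1.3 4.5 0 0.05; 0 1.35 4.9 0 0.05; 0 1.4 5.3 0 0.05; 0 1.45 5.7 0 0.05; 0 1.45 5.7 0 0.05' | grep -vE rot;  python3 -m inch '0 0.03 0.2 0 0.05; 0 0.05 0.4 0 0.05; 0 0.06 0.6 0 0.05; 0 0.07 0.8 0 0.05; 0 0.07 1 0 0.05; 0 0.07 1.1 0 0.05; 0 0.07 1.1 0 0.05' | grep -vE rot
```

```text
clock: 24.8
position: [435.4, 168.5, 148.5]
wrist_force: [1.3, -0.9, -0.7]
grip_width: 10.4
grasp_force: 25.2
clock: 25.5
position: [434.7, 168.5, 137.8]
wrist_force: [5.0, -2.3, -1.3]
grip_width: 11.2
grasp_force: 25.0
```

Bar height is about 82 now, 6 mm above the end. Lowering in 2 mm and then 1 mm steps while watching the force.

```bash
for i in 1; do python3 -m inch '0 0 0.1 0 0.05; 0 0 0.2 0 0.05; 0 0 0.3 0 0.05; 0 0 0.3 0 0.05' | grep -E 'pos|wrist'; done; python3 -m inch '0 0 0.1 0 0.05; 0 0 0.2 0 0.05; 0 0 0.2 0 0.05' | grep -E 'pos|wrist'; python3 -m inch '0 0 0.1 0 0.05; 0 0 0.1 0 0.05; 0 0 0.1 0 0.05' | grep -E 'pos|wrist'
```

```text
position: [434.6, 168.5, 134.8]
wrist_force: [4.0, -1.3, -0.7]
position: [434.7, 168.4, 132.8]
wrist_force: [3.9, -1.9, -1.4]
position: [434.6, 168.5, 132.2]
wrist_force: [0.9, -2.5, 5.8]
```

```bash
python3 -m inch '0 0 0.05 0 0.05; 0 0 0.1 0 0.05; 0 0 0.1 0 0.05' | grep -E 'pos|wrist'; python3 -m inch '0 0 0.1 0 0.05; 0 0 0.1 0 0.05' | grep -E 'pos|wrist'
```

```text
position: [434.7, 168.5, 132.0]
wrist_force: [-3.0, -2.9, 17.2]
position: [434.7, 168.5, 131.7]
wrist_force: [-6.2, -3.4, 27.8]
```

Firm contact on the posts. I'll ease off, open slightly within the 34 mm gap, and retreat straight up.

```bash
python3 -m inch '0 0 -0.2 0 0.05; 0 0 -0.2 0 0.15; 0 0 -0.2 0 0.25; 0 0 -0.2 0 0.3; 0 0 -0.2 0 0.3; 0 0 -0.2 0 0.3; 0 0 -1 0 0.3; 0 0 -2.5 0 0.3; 0 0 -5 0 0.3; 0 0 -8 0 0.3; 0 0 -11 0 0.3; 0 0 -14 0 0.3' | grep -vE rot; python3 - <<'E'
from h import *
s=r.grab_frame('scene'); p,d,c,T=grab('wrist'); np.savez('w7.npz',p=p,d=d,T=T)
C=np.zeros((580,800,3),np.uint8); C[:340,:453]=cv2.resize(p,(453,340)); C[:580,460:800]=cv2.resize(s[0][90:300,280:430][:,:],(340,476),interpolation=cv2.INTER_CUBIC)[:580] if 0 else np.pad(cv2.resize(s[0][90:300,290:440],(340,476),interpolation=cv2.INTER_CUBIC),((0,104),(0,0),(0,0)))
C[345:580,:313]=cv2.resize(s[0],(313,235)); save('pics/c8.png',C)
E
```

```text
clock: 28.2
position: [434.4, 168.2, 271.8]
wrist_force: [1.4, 1.6, 0.4]
grip_width: 25.5
grasp_force: 0.0
```

View pics/c8.png

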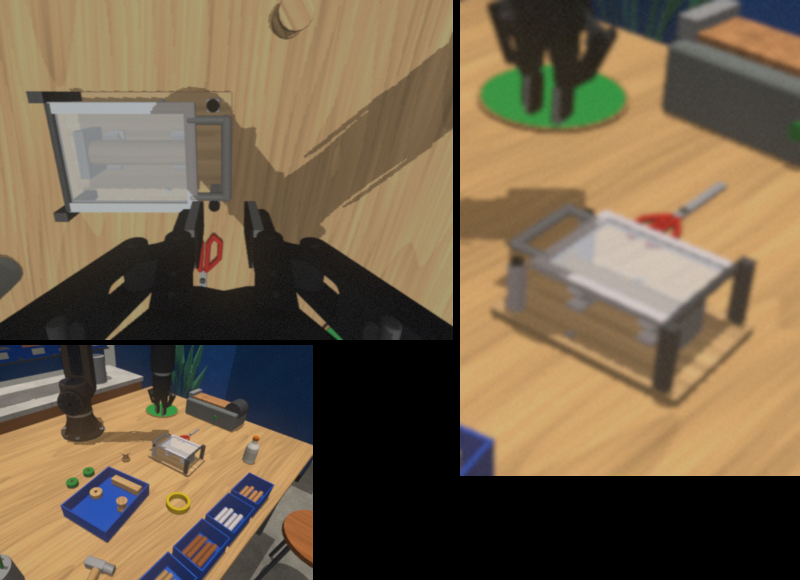

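The guard is down and flat on its posts, in the crop at (150,155) and the scene inset at (620,255). The dowel shows through it, still in its rests. The other offcuts, tape, spool and scissors are in place and the gripper is clear. One quick height check, then I hand in.

```bash
python3 - <<'E'
from h import *
z=np.load('w7.npz'); c=r.camera_info('wrist'); d=z['d']
X=np.array([pt(c,z['T'],u,v,d[v,u]) for u in range(314,328) for v in range(190,260,5)]); X=X[(X[:,2]>60)&(X[:,2]<120)]
h=np.percentile(X[:,2],90); print('bar top z',h,len(X))
if abs(h-82)<4: print(r.finish_job())
E
```

```text
bar top z 81.51775537418467 185
the job is handed in; nothing more can be done
None
```

The dowel is in both V rests against the end stop, the guard is down on its posts, nothing else in the scene looked moved, and the job was handed in at about 28 s.

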